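Fit the axle snap ring with ring pliers

TASK

Fit the loose snap ring to the upright shaft of the gear case: take the ring pliers from their block, put their pins in the ring's two eyes, squeeze to spread the ring only as far as the shaft needs, and slide it down the shaft, pressing the sprung washer down gently until the ring is level with the groove. Then ease the handles so that the ring closes all round in the groove under the washer's push, draw the pins out, and stand the pliers back in their block, nose down. Do not overstretch the ring, do not ram it against the shaft or the washer, and leave everything else on the bench where it is.

Things in the scene. Friction and masses are not known exactly. Their poses are not given: they have to be found in the camera images.
- pliers: External ring pliers, 180 mm tall, upright in the block; mass 0.23 kg. Origin on the pivot; z up to the handles, y from handle to handle (a half turn about z looks the same). Squeezing the grips spreads the nose. Return spring: 11 to 14 N per grip to start, about 18 N at 26 mm over the grips; about 29 N with the ring on.
- nose (a point): On the pliers' axis, 65 mm below the pivot, level with the flat undersides of the nose's two feet. From each foot a pin 3.4 mm thick stands 4.6 mm down, with a lip at its tip reaching 1.4 mm outwards, which hooks under the lug once spread. Pins lie along the pliers' y, 11.6 mm each side of this point at rest. Spread to 50 mm, the feet stand 4 mm nearer the pivot.
- grip (a point): On the pliers' axis, 75 mm above the pivot, midway between the black grips: squeeze here along y. Grips: 52 mm long, 13 mm thick (x), 11 mm wide (y), 66 mm over both at rest, each leaning out 0.05 rad; a finger guard starts 25 mm below this point. Pins: 23 mm apart at 66 mm over the grips, about 7.5 mm more for every 10 mm squeezed (about 53 mm at 26 mm).
- ring: Loose dark steel snap ring, flat on the bench, 5 mm thick, 58 mm outside, 45.6 mm bore, 0.08 kg. Origin at its centre on the underside, x to its gap, z up. Beside the gap two lugs with 7.5 mm eyes at x = 36, y = +-13 mm (26 mm apart). Spreading takes 7 N at the eyes to start, 11 N at 50 mm between eyes; it clears the shaft from 46 mm (50 to 55 is good); above 60 mm it is spoilt.
- eye_l (a point): Centre of the eye in the lug at the ring's +y, on its upper face. The lugs are 13 mm across and only the upper 2.5 mm of the ring's 5 mm thick. The distance from eye_l to eye_r is the ring's spread. When spread, the eyes stay at x = 36 mm from the ring's origin; on the pliers the ring sags a little away from the lugs.
- eye_r (a point): The same for the lug at -y. With 52 mm between the eyes the bore is wider towards the gap: to pass, the shaft's axis must lie 3 to 6 mm from the ring's origin towards the gap, so about 32 mm from the line between the eyes. Which way the gap faces on the shaft does not matter.
- gearcase: Grey gear case, fixed on timber packers (height varies by 8 mm), 170 x 140 mm with a round boss 124 mm across. Origin on the shaft's axis, z up. The upright steel shaft is 50 mm thick; its top 3 mm are stepped in to 44 mm. With its bearing it floats in the case until the ring is fitted: it stands 0 to 12 mm higher from case to case (stiff, not measured, so feel for it).
- boss (a point): Centre of the boss's top face, on the shaft's axis, 58 mm above the case's origin. Heights above it, each plus the float of 0 to 12 mm: bearing face 2 mm, groove (45 mm in diameter) 5 to 11.5 mm, sprung washer's free face 9 mm, shaft end 29 mm. The washer, 65 mm across, goes down 4 mm to a firm stop: 3 N to start, 8 N at the stop; there the ring on it is level with the groove.
- toolblock: Fixed wooden block, 100 x 120 x 68 mm, origin at the centre of its underside. Along its y a throat 12.4 x 39 mm, 56 mm deep, its steel mouth flaring by 10 mm each side up to 78 mm above the bench. The pliers stand in it, pins on its floor, pivot 82 mm above the bench, their y along its y.
- big_ring: A larger snap ring, 90 mm outside, lying on the bench: not this job's, leave it.
- old_bearing: Old ball bearing, 84 mm across, 18 mm high; leave it.
- spanner: Spanner, 200 mm long; leave it.
- driver: Screwdriver, 200 mm long; leave it.
- mallet: Hammer, 270 mm long; leave it.
- grease_tin: Grease tin, 80 mm across, 75 mm high; leave it.
- sprocket: Chain sprocket, 100 mm across; leave it.

How it is judged:
By the outcome, as a careful person would: the job done as asked, in the order asked, and still so for the second after the job is handed in, with the robot touching nothing.
It also fails if it takes over 64 s, if anything falls off the work surface, if the arm or the gripper's body presses on something with over 40 N, if the wrist force passes 120 N, or if a joint passes its speed limit or range.

ROBOT

A 6-joint arm with a two-finger parallel gripper is mounted at the origin on the work surface. World frame = base frame: x ahead of the robot, y to its left, z up, the work surface at z = 0. Lengths are in m, angles in rad, forces in N, time in s.
With the tool pointing down it reaches from about 0.3 to 0.75 m from the base axis. Payload 8.5 kg.
Tool frame: the origin (TCP) lies on the centre line of the jaws, within the pads' length; the fingertips stand bot.tip_extent ahead of it and the grasp point (between the pads) lies 5 mm behind it (bot.tip_extent is the distance from the TCP to the fingertips, in m); z points along the fingers, y is the line along which they close (so a half turn about z gives the same grasp; the last joint's range is limited). The gripper opens to 85 mm and grips with 20 to 120 N. Pads are 22 mm wide; open, the fingers measure 114 mm over their backs; the gripper's body (76 mm by 85 mm) begins 54 mm behind the grasp point. The pads swing forward as they close: fully open they stand 13 mm farther back than shut.
Start: joints at [1.016, 0.381, 1.297, -0, 1.464, -0.215], TCP at [0.183, 0.519, 0.245] pointing down, gripper open.
Joint ranges: [-3.11, 3.11], [-0.89, 2.33], [0.22, 2.48], [-1.42, 4.56], [0.17, 2.85], [-2.88, 2.88]. Speed limits (rad/s): [2.39, 2.39, 3.14, 3.14, 3.14, 3.14].

INTERFACE

Orientations are given as a unit quaternion [w, x, y, z].
In Python, from workcell import bot gives the robot as it stands. The module is installed in compiled form; this text tells all that it offers.
- The arm moves only by the tool step_arm, never from a script. Its argument "increments" is a list of rows, each an object of numbers: "tx", "ty", "tz": the shift along the world's x, y, z in cm; "ax", "ay", "az": the turn, a rotation vector about the world's x, y, z in units of 8 degrees (1.0 is 8 degrees); "fingers": the finger opening in cm, from 0 to 8.54. A call has 1 to 12 rows; each row is the pose to reach, as a shift and turn from the pose commanded when the call began; what a row does not reach only later rows make up. A row lasts 1/8 s, in which the tool goes at most 62.5 mm and 10.7 degrees, less where a joint would pass 70% of its speed; a pose out of reach is approached as far as the arm can. A call with a gripper value outside its range is refused whole. The fingers move at their own pace and stop on an object; "grip_force" is the grip in N (left out, the last holds). Time passes only in rows, so rows that repeat a pose let the fingers close. It gives the time, the measured TCP pose, the force, the opening and the grip force at its end, in the units of the state.
- bot.get_state(): the state, without advancing time (a new reading comes with each control period).
- bot.read_camera(name): name is "scene" or "top"; returns the picture (420x560x3 uint8, red, green, blue); there is no depth.
- bot.camera_info(name): a dict with "camera_matrix" (3x3 intrinsics, pixels), "k1" (the pictures are not rectified: a ray, as slopes to the right and down, at radius r is drawn at 1 + k1 r^2 times it, then the intrinsics apply), "R" (3x3) and "t" (3): a world point X has camera coordinates R X + t. Camera axes: x right, y down, z forward; pixel columns grow to the right and rows downward; lengths in m; the calibration is good to about 2 mm. A picture is of the moment at which its call begins. camera_info takes no time and is no camera call.
- bot.job_done(): hands the job in; it is judged then, once.
Trained networks look in the newest picture that a camera, given by its name, has taken for a name from the list of things; names that differ only in an ending like _2 or _b are one class to them, and where a whole thing is asked for, a point or a joint stands for the part that bears it (a point fixed in the world has none). Each returns a list of dicts, best first, with "p" (0 to 1); they miss things now and then, are a little off and sometimes report something else, mostly with a low value. They report only what shows in the picture. A call takes as long as a camera call.
- bot.look_for(query, camera): "position" ([column, row] in pixels, amid what is visible of it).
- bot.regions_of(query, camera): "pixels" (420x560 bool, what is visible of it) and "position" ([column, row] in pixels, amid what is visible of it).
The state is a dict: "clock": time; "qpos": joint angles; "joint_vel": joint speeds; "tau": joint torques, N m; "eef_pos": TCP position; "tcp_rot": TCP orientation; "ft_force": force on the tool from outside, world axes, zero at the start; "torque": the same for the moment, N m; "grip_width": opening from 0.0 (shut) to 1.0 (fully open); "grip_force": force on a finger pad.
Only numpy, scipy, OpenCV 4.12 (cv2) and the standard library are available. Lean on these libraries where they do the work, as an engineer would, in place of code of your own. Each camera call takes 0.05 s, during which the arm holds its last target. There are 200 camera calls.

## Working session

There is one attempt and no reset: what is moved stays moved. The work goes in short steps, Python scripts to look and compute and a tool call to move; the robot and the scene stay as the last step left them, time stands still between calls to the robot, and variables do not carry over. Pictures are saved under pics/ and viewed, at most 10 in all, crops included, and the job is handed in when it is done.

Besides the shell and the picture viewer there is one more tool, called after "Emit:" by a JSON object that holds its "method" and its "body", one argument or row to a line. step_arm: Moves the arm, as the interface text tells. Its arguments: {"type":"object","properties":{"increments":{"type":"array"},"grip_force":{"type":"number"}},"required":["increments"]}

```bash
mkdir -p pics; cat > h.py <<'E'
import numpy as np, cv2
from workcell import bot
from scipy.spatial.transform import Rotation as Rn
def snap(c,name):
    im=bot.read_camera(c); cv2.imwrite(f'pics/{name}.png',cv2.cvtColor(im,cv2.COLOR_RGB2BGR)); return im
def ray(c,px):
    i=bot.camera_info(c);K=np.array(i['camera_matrix']);R=np.array(i['R']);t=np.array(i['t'])
    d=np.array([(px[0]-K[0,2])/K[0,0],(px[1]-K[1,2])/K[1,1]]);u=d.copy()
    for _ in range(30): u=d/(1+i['k1']*(u@u))
    return -R.T@t, R.T@np.array([u[0],u[1],1.])
def at_z(c,px,z):
    o,d=ray(c,px); return o+d*(z-o[2])/d[2]
def proj(c,X):
    i=bot.camera_info(c);K=np.array(i['camera_matrix']);q=np.array(i['R'])@X+np.array(i['t'])
    u=q[:2]/q[2];u=u*(1+i['k1']*(u@u));return K[:2,:2]@u+K[:2,2]
def tri(p1,p2):
    o,d=ray('scene',p1);a,b=ray('top',p2);d/=np.linalg.norm(d);b/=np.linalg.norm(b)
    s=np.linalg.lstsq(np.stack([d,-b],1),a-o,rcond=None)[0]
    p,q=o+s[0]*d,a+s[1]*b
    return (p+q)/2,np.linalg.norm(p-q)
E
cat > a.py <<'E'
from h import *
np.set_printoptions(precision=4,suppress=True)
for c in('scene','top'):
    snap(c,c+'0');i=bot.camera_info(c);print(c,-np.array(i['R']).T@i['t'],i['camera_matrix'][0][0],i['R'])
for q in['pliers','nose','grip','ring','eye_l','eye_r','gearcase','boss','toolblock','big_ring']:
    for c in('scene','top'): print(q,c,[(np.round(r['position'],1).tolist(),round(r['p'],2)) for r in bot.look_for(q,c)[:3]])
print(bot.get_state(),bot.tip_extent)
E
python3 a.py
```

```text
scene [1.333  0.6431 0.9285] 547.057267076588 [[-0.6014  0.7989  0.0048]
 [ 0.5142  0.3917 -0.763 ]
 [-0.6115 -0.4564 -0.6464]]
top [0.3046 0.0417 1.1794] 463.79466298015626 [[ 0.0948 -0.9955  0.0011]
 [-0.9741 -0.093  -0.2059]
 [ 0.2051  0.0185 -0.9786]]
pliers scene [([177.6, 141.8], 0.91), ([181.3, 174.4], 0.39)]
pliers top [([440.1, 225.3], 0.57)]
nose scene [([178.0, 149.1], 0.67), ([422.2, 339.2], 0.39)]
nose top [([445.6, 224.8], 0.7)]
grip scene [([178.3, 146.5], 0.85)]
grip top [([441.0, 227.9], 0.67), ([202.3, 182.8], 0.31)]
ring scene [([254.5, 236.1], 0.49), ([265.0, 232.3], 0.32)]
ring top [([313.1, 221.3], 0.61)]
eye_l scene [([259.5, 225.4], 0.53), ([263.7, 233.6], 0.44), ([339.9, 289.4], 0.22)]
eye_l top [([312.5, 223.9], 0.45)]
eye_r scene [([259.5, 225.4], 0.53), ([263.7, 233.6], 0.44), ([339.9, 289.4], 0.22)]
eye_r top [([312.5, 223.9], 0.45)]
gearcase scene [([339.8, 290.7], 0.79)]
gearcase top [([202.2, 180.6], 0.85), ([326.4, 210.2], 0.41)]
boss scene [([339.2, 291.9], 0.75)]
boss top [([203.0, 182.3], 0.76)]
toolblock scene [([180.9, 174.2], 0.63)]
toolblock top [([429.0, 235.2], 0.86)]
big_ring scene [([203.0, 248.9], 0.55)]
big_ring top [([316.4, 160.1], 0.6)]
{'clock': 1.1, 'qpos': array([ 1.0157,  0.3806,  1.2974, -0.    ,  1.4636, -0.2153]), 'joint_vel': array([-0.0004, -0.0002,  0.0017,  0.0011,  0.0009, -0.0008]), 'tau': array([  0.0012, -44.8333, -23.1459,  -0.0002,   0.0006,  -0.    ]), 'eef_pos': array([0.1833, 0.5185, 0.2453]), 'tcp_rot': array([0.    , 0.1691, 0.9856, 0.    ]), 'ft_force': array([-0.2379, -0.2276,  1.0105]), 'torque': array([ 0.0473, -0.0151, -0.0532]), 'grip_force': 0.0, 'grip_width': 1.0021196690877363} 0.014
```

View pics/scene0.png

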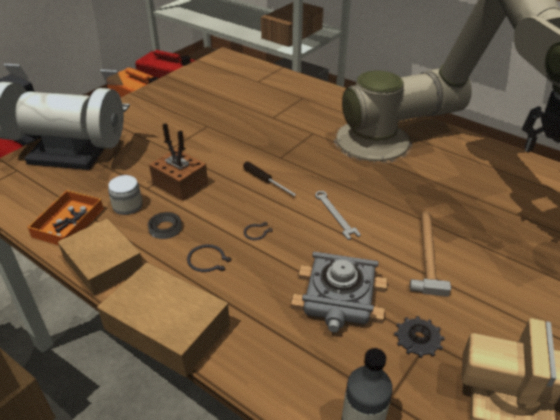

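View pics/top0.png

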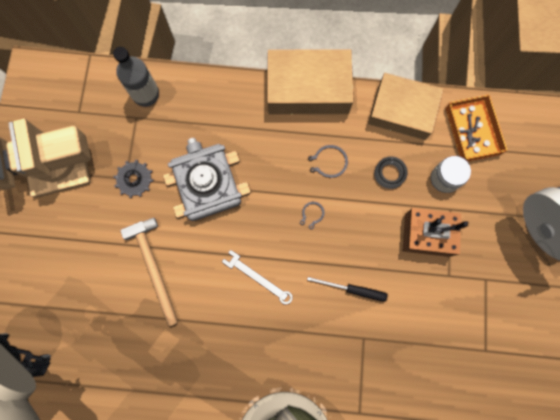

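The scene shows the pliers at (176,150) in the block, the ring at (257,231), and the gear case at (340,290). In the top view they are at (437,230), (313,214) and (204,180). I'll enlarge these.

```bash
cat > b.py <<'E'
from h import *
np.set_printoptions(precision=4,suppress=True)
S=cv2.imread('pics/scene0.png');T=cv2.imread('pics/top0.png')
def cr(I,x,y,w): return cv2.resize(I[y:y+w,x:x+w],(266,266),interpolation=cv2.INTER_CUBIC)
m=np.vstack([np.hstack([cr(S,142,120,76),cr(S,236,212,38),cr(S,295,245,90)]),np.hstack([cr(T,399,195,76),cr(T,294,195,38),cr(T,159,135,90)])])
cv2.imwrite('pics/m.png',m)
def mom(p,z,c):
    ys,xs=np.nonzero(p);P=np.array([at_z(c,(x,y),z)[:2] for x,y in zip(xs,ys)]);return P
for q in['ring','toolblock','pliers','gearcase']:
    for c in('scene','top'):
        r=bot.regions_of(q,c)
        for k in r[:2]:
            P=mom(k['pixels'],0.005 if q=='ring' else .07,c);ev,V=np.linalg.eigh(np.cov(P.T))
            print(q,c,round(k['p'],2),k['position'],k['pixels'].sum(),P.mean(0),P.min(0),P.max(0),V[:,1],ev**.5)
            np.save(f'{q}_{c}.npy',r[0]['pixels'])
E
python3 b.py
```

```text
ring scene 0.64 [252.1, 227.5] 95 [ 0.5587 -0.0245] [ 0.5173 -0.0487] [0.5872 0.0086] [-0.9642  0.265 ] [0.0166 0.0215]
ring scene 0.45 [169.3, 225.2] 740 [ 0.6803 -0.2178] [ 0.6301 -0.2706] [ 0.728  -0.1671] [0.6026 0.7981] [0.023  0.0285]
ring top 0.66 [313.2, 222.5] 142 [ 0.5508 -0.0221] [ 0.5195 -0.0493] [0.5819 0.0078] [-0.8542  0.5199] [0.0164 0.0223]
ring top 0.63 [312.7, 223.0] 24 [ 0.5269 -0.0255] [ 0.5197 -0.0377] [ 0.535  -0.0157] [-0.6108  0.7918] [0.002  0.0072]
toolblock scene 0.95 [181.0, 174.5] 1857 [ 0.5601 -0.2752] [ 0.4761 -0.3753] [ 0.6314 -0.1907] [0.4424 0.8968] [0.0372 0.0506]
toolblock top 0.79 [429.2, 235.3] 2267 [ 0.5163 -0.3035] [ 0.4619 -0.3738] [ 0.5745 -0.2377] [0.058  0.9983] [0.0324 0.039 ]
pliers scene 0.59 [178.3, 145.1] 437 [ 0.4686 -0.386 ] [ 0.4013 -0.4957] [ 0.5342 -0.2987] [0.5759 0.8175] [0.0153 0.0595]
pliers scene 0.35 [181.1, 176.7] 1889 [ 0.5623 -0.2743] [ 0.479  -0.3761] [ 0.6331 -0.1888] [0.382  0.9241] [0.0374 0.0506]
pliers top 0.85 [442.0, 224.1] 296 [ 0.5353 -0.3376] [ 0.5175 -0.3883] [ 0.5534 -0.2994] [-0.1499  0.9887] [0.0078 0.0273]Traceback (most recent call last):
  File "b.py", line 13, in <module>
    P=mom(k['pixels'],0.005 if q=='ring' else .07,c);ev,V=np.linalg.eigh(np.cov(P.T))
  File "b.py", line 8, in mom
    ys,xs=np.nonzero(p);P=np.array([at_z(c,(x,y),z)[:2] for x,y in zip(xs,ys)]);return P
                                    ~~~~^^^^^^^^^^^
  File "h.py", line 12, in at_z
    o,d=ray(c,px); return o+d*(z-o[2])/d[2]
        ~~~^^^^^^
  File "h.py", line 7, in ray
    i=bot.camera_info(c);K=np.array(i['camera_matrix']);R=np.array(i['R']);t=np.array(i['t'])
ValueError: time passes only in moves, steps and waits
```

View pics/m.png

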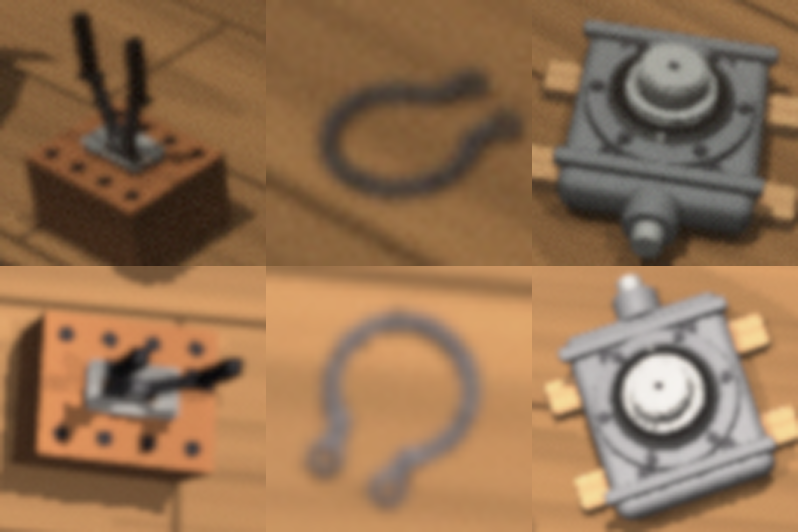

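The montage shows the pliers upright with handles along the block's long side, and the ring gap facing the robot. The ring eyes are near (302,223) and (311,227) in top, and (265,223) and (270,230) in scene. The shaft end has a centre dot at about (343,267) scene and (202,176) top. Next I'll refine these by fitting.

```bash
python3 - <<'E'
from workcell import bot; import json
json.dump({c:{k:(v.tolist() if hasattr(v,'tolist') else v) for k,v in bot.camera_info(c).items()} for c in('scene','top')},open('cam.json','w'))
E
sed -i "s/^from workcell import bot/from workcell import bot\nimport json\nCI=json.load(open('cam.json'))/; s/bot.camera_info(c)/CI[c]/g" h.py
cat > c.py <<'E'
from h import *
from scipy.optimize import minimize
np.set_printoptions(precision=4,suppress=True)
I={'scene':cv2.imread('pics/scene0.png'),'top':cv2.imread('pics/top0.png')}
def ps(c,P): return np.array([proj(c,p) for p in P])
# shaft end
def dot(c,x,y):
    g=cv2.cvtColor(I[c],cv2.COLOR_BGR2GRAY).astype(float)[y-3:y+4,x-3:x+4];w=np.clip(np.percentile(g,75)-g,0,None);w[:1]=0;w[-1:]=0;w[:,:1]=0;w[:,-1:]=0
    Y,X=np.mgrid[-3:4,-3:4];return x+(w*X).sum()/w.sum(),y+(w*Y).sum()/w.sum()
a,b=dot('scene',343,267),dot('top',202,176);print('dots',a,b,'shaft',tri(a,b))
# block top corners
obs={'top':[(411.3,208.1),(459.9,212.1),(459.9,253.3),(409.9,249.3)],'scene':[(149.7,164.9),(205.4,162.9),(180,180.6)]}
for c in obs: print(c,[at_z(c,p,.068)[:2] for p in obs[c]])
for px in [(302.3,222.7),(311.3,226.7),(313.4,212.4)]: print('top ring',at_z('top',px,.005))
for px in [(264.9,223.4),(270.1,229.7),(254.9,231.7)]: print('sc ring',at_z('scene',px,.005))
# ring fit
SC=8
def render(c,q,box):
    x0,y0,w=box;m=np.zeros((w*SC,w*SC),np.uint8)
    C,S=np.cos(q[2]),np.sin(q[2])
    W=lambda L:((ps(c,[(q[0]+C*x-S*y,q[1]+S*x+C*y,z) for x,y,z in L])-[x0,y0]+.5)*SC).astype(np.int32)
    th=np.linspace(np.radians(32),2*np.pi-np.radians(32),40)
    for z in(0.001,0.0045):
        o=[(.029*np.cos(t),.029*np.sin(t),z) for t in th];i=[(.0228*np.cos(t),.0228*np.sin(t),z) for t in th[::-1]]
        cv2.fillPoly(m,[W(o+i)],1)
    t2=np.linspace(0,2*np.pi,24)
    for s in(1,-1):
        cv2.fillPoly(m,[W([(.036+.0065*np.cos(t),s*.013+.0065*np.sin(t),.0045) for t in t2])],1)
        cv2.fillPoly(m,[W([(.022,s*.011,.0045),(.034,s*.009,.0045),(.034,s*.017,.0045),(.022,s*.018,.0045)])],1)
    for s in(1,-1):
        cv2.fillPoly(m,[W([(.036+.00375*np.cos(t),s*.013+.00375*np.sin(t),.005) for t in t2])],0)
    return cv2.resize(cv2.GaussianBlur(m.astype(float),(0,0),SC*.8),(w,w),interpolation=cv2.INTER_AREA)
B={'scene':(236,212,38),'top':(294,195,38)};D={}
for c,(x,y,w) in B.items():
    g=I[c][y:y+w,x:x+w,2].astype(float);D[c]=cv2.GaussianBlur(g,(0,0),9)-g
def cost(q,cs=('scene','top')):
    return -sum(np.corrcoef(render(c,q,B[c]).ravel(),D[c].ravel())[0,1] for c in cs)
for cs in [('scene','top'),('scene',),('top',)]:
    r=min((minimize(cost,[.557,-.026,y],(cs,),method='Nelder-Mead',options=dict(initial_simplex=np.array([.557,-.026,y])+np.array([[0,0,0],[.006,0,0],[0,.006,0],[0,0,.15]]),xatol=1e-5,fatol=1e-6)) for y in(2.8,3.4)),key=lambda r:r.fun)
    print(cs,r.x,r.fun)
E
python3 c.py
```

```text
dots (np.float64(342.6856725146199), np.float64(266.87280701754383)) (np.float64(201.4898843930636), np.float64(175.21820809248555)) shaft (array([0.6022, 0.2617, 0.089 ]), np.float64(0.0006829777690575116))
top [array([ 0.5736, -0.2559]), array([ 0.5749, -0.3739]), array([ 0.4738, -0.3754]), array([ 0.472 , -0.2563])]
scene [array([ 0.5754, -0.3705]), array([ 0.4767, -0.256 ]), array([ 0.576 , -0.2539])]
top ring [0.5238 0.0045 0.005 ]
top ring [ 0.5156 -0.0194  0.005 ]
top ring [ 0.5535 -0.0217  0.005 ]
sc ring [ 0.5187 -0.0172  0.005 ]
sc ring [0.5296 0.0081 0.005 ]
sc ring [ 0.5586 -0.0176  0.005 ]
('scene', 'top') [ 0.5545 -0.0197  2.7557] -1.6392930937010934
('scene',) [ 0.5561 -0.0196  2.7177] -0.8693075343904525
('top',) [ 0.5539 -0.0199  2.7662] -0.8061022732769234
```

Emit:
{"method": "step_arm", "body": {
  "increments": [
    {"tx":2.5,"ty":-6,"tz":1.5,"az":0.2,"fingers":8.5},
    {"tx":5,"ty":-12,"tz":1.5,"az":0.4},
    {"tx":7.5,"ty":-18,"tz":1.5,"az":0.6},
    {"tx":10,"ty":-24,"tz":1.5,"az":0.8},
    {"tx":12.5,"ty":-30,"tz":1.5,"az":1},
    {"tx":15,"ty":-36,"tz":1.5,"az":1.2},
    {"tx":17.5,"ty":-42,"tz":1.5,"az":1.4},
    {"tx":20,"ty":-48,"tz":1.5,"az":1.6},
    {"tx":22.5,"ty":-54,"tz":1.5,"az":1.8},
    {"tx":25,"ty":-60,"tz":1.5,"az":2},
    {"tx":27,"ty":-66,"tz":1.5,"az":2.2},
    {"tx":29.5,"ty":-72,"tz":1.5,"az":2.53}
  ]
}}

```text
schema error: expected keys tx, ty, tz, ax, ay, az, fingers
```

```bash
python3 - <<'E'
from h import *
np.set_printoptions(precision=4,suppress=True)
print('grip',tri((178.3,146.5),(441,227.9)))
for a in [(164.9,124.3),(180.3,132)]:
  for b in [(442.4,217.6),(467,224.1)]: print(tri(a,b))
for X in [(.5253,-.2815,.188),(.5243,-.3473,.188),(.5248,-.3144,.078)]: print(proj('scene',np.array(X)),proj('top',np.array(X)))
E
```

```text
grip (array([ 0.5194, -0.3099,  0.1227]), np.float64(0.002342355351669462))
(array([ 0.5385, -0.303 ,  0.1962]), np.float64(0.032718789739451276))
(array([ 0.5221, -0.3476,  0.1786]), np.float64(0.0017281335548288766))
(array([ 0.5283, -0.2894,  0.1815]), np.float64(0.00997814802836327))
(array([ 0.5119, -0.3322,  0.1655]), np.float64(0.046002164165302846))
[181.161  129.6387] [437.6645 219.2166]
[163.5618 121.4665] [468.244  222.5134]
[177.1819 160.5128] [436.1606 229.2784]
```

Emit:
{"method": "step_arm", "body": {
  "increments": [
    {"tx":3,"ty":-6,"tz":1.5,"ax":0,"ay":0,"az":0.2,"fingers":8.5},
    {"tx":5,"ty":-12,"tz":1.5,"ax":0,"ay":0,"az":0.4,"fingers":8.5},
    {"tx":8,"ty":-18,"tz":1.5,"ax":0,"ay":0,"az":0.6,"fingers":8.5},
    {"tx":10,"ty":-24,"tz":1.5,"ax":0,"ay":0,"az":0.8,"fingers":8.5},
    {"tx":13,"ty":-30,"tz":1.5,"ax":0,"ay":0,"az":1,"fingers":8.5},
    {"tx":15,"ty":-36,"tz":1.5,"ax":0,"ay":0,"az":1.2,"fingers":8.5},
    {"tx":18,"ty":-42,"tz":1.5,"ax":0,"ay":0,"az":1.5,"fingers":8.5},
    {"tx":20,"ty":-48,"tz":1.5,"ax":0,"ay":0,"az":1.8,"fingers":8.5},
    {"tx":23,"ty":-54,"tz":1.5,"ax":0,"ay":0,"az":2,"fingers":8.5},
    {"tx":25,"ty":-60,"tz":1.5,"ax":0,"ay":0,"az":2.2,"fingers":8.5},
    {"tx":28,"ty":-66,"tz":1.5,"ax":0,"ay":0,"az":2.4,"fingers":8.5},
    {"tx":30,"ty":-72,"tz":1.5,"ax":0,"ay":0,"az":2.53,"fingers":8.5}
  ]
}}

```text
clock: 2.95
eef_pos: [0.4725, -0.1732, 0.2604]
tcp_rot: [0.0, -0.007, 1.0, -0.0]
ft_force: [1.2, -0.1, -0.6]
grip_width: 0.991
grip_force: 0.0
```

Emit:
{"method": "step_arm", "body": {
  "increments": [
    {"tx":2,"ty":-6,"tz":0,"ax":0,"ay":0,"az":0,"fingers":8.5},
    {"tx":4.15,"ty":-11.3,"tz":0,"ax":0,"ay":0,"az":0,"fingers":8.5},
    {"tx":4.15,"ty":-11.3,"tz":0,"ax":0,"ay":0,"az":0,"fingers":8.5},
    {"tx":4.15,"ty":-11.3,"tz":0,"ax":0,"ay":0,"az":0,"fingers":8.5},
    {"tx":4.15,"ty":-11.3,"tz":-3,"ax":0,"ay":0,"az":0,"fingers":8.5},
    {"tx":4.15,"ty":-11.3,"tz":-6,"ax":0,"ay":0,"az":0,"fingers":8.5},
    {"tx":4.15,"ty":-11.3,"tz":-9,"ax":0,"ay":0,"az":0,"fingers":8.5},
    {"tx":4.15,"ty":-11.3,"tz":-10.6,"ax":0,"ay":0,"az":0,"fingers":8.5},
    {"tx":4.15,"ty":-11.3,"tz":-10.6,"ax":0,"ay":0,"az":0,"fingers":8.5},
    {"tx":4.15,"ty":-11.3,"tz":-10.6,"ax":0,"ay":0,"az":0,"fingers":8.5}
  ]
}}

```text
clock: 4.2
eef_pos: [0.5137, -0.2836, 0.1556]
tcp_rot: [0.001, -0.007, 1.0, -0.001]
ft_force: [-0.6, 0.5, -0.0]
grip_width: 0.994
grip_force: 0.0
```

```bash
python3 - <<'E'
from h import *
S=cv2.cvtColor(bot.read_camera('scene'),4);T=cv2.cvtColor(bot.read_camera('top'),4)
m=np.hstack([cv2.resize(S[80:200,120:240],(400,400),interpolation=2),cv2.resize(T[150:270,380:500],(400,400),interpolation=2)])
cv2.imwrite('pics/g.png',m)
E
```

```text
(no output)
```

View pics/g.png

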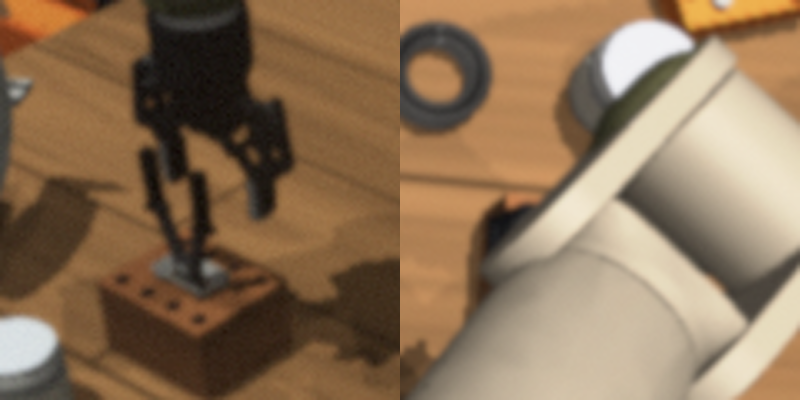

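The picture shows the gripper about 31 mm short: the left finger (at 170,160) is between the handles with no contact. The last call was clipped. I'll go straight up and re-align.

Emit:
{"method": "step_arm", "body": {
  "increments": [
    {"tx":0,"ty":0,"tz":3,"ax":0,"ay":0,"az":0,"fingers":8.5},
    {"tx":0,"ty":0,"tz":6,"ax":0,"ay":0,"az":0,"fingers":8.5},
    {"tx":0,"ty":0,"tz":8,"ax":0,"ay":0,"az":0,"fingers":8.5},
    {"tx":1.1,"ty":-3,"tz":8,"ax":0,"ay":0,"az":0,"fingers":8.5},
    {"tx":1.1,"ty":-3,"tz":8,"ax":0,"ay":0,"az":0,"fingers":8.5},
    {"tx":1.1,"ty":-3,"tz":8,"ax":0,"ay":0,"az":0,"fingers":8.5}
  ]
}}

```text
clock: 5.05
eef_pos: [0.5242, -0.3136, 0.2344]
tcp_rot: [-0.0, -0.007, 1.0, 0.0]
ft_force: [0.2, -0.8, 0.9]
grip_width: 0.995
grip_force: 0.0
```

Emit:
{"method": "step_arm", "body": {
  "increments": [
    {"tx":0.05,"ty":-0.1,"tz":-3,"ax":0,"ay":0,"az":0,"fingers":8.5},
    {"tx":0.05,"ty":-0.1,"tz":-6,"ax":0,"ay":0,"az":0,"fingers":8.5},
    {"tx":0.05,"ty":-0.1,"tz":-8,"ax":0,"ay":0,"az":0,"fingers":8.5},
    {"tx":0.05,"ty":-0.1,"tz":-8,"ax":0,"ay":0,"az":0,"fingers":8.5},
    {"tx":0.05,"ty":-0.1,"tz":-8,"ax":0,"ay":0,"az":0,"fingers":7.2},
    {"tx":0.05,"ty":-0.1,"tz":-8,"ax":0,"ay":0,"az":0,"fingers":6.6},
    {"tx":0.05,"ty":-0.1,"tz":-8,"ax":0,"ay":0,"az":0,"fingers":6.4},
    {"tx":0.05,"ty":-0.1,"tz":-8,"ax":0,"ay":0,"az":0,"fingers":6.2},
    {"tx":0.05,"ty":-0.1,"tz":-8,"ax":0,"ay":0,"az":0,"fingers":6.2},
    {"tx":0.05,"ty":-0.1,"tz":-8,"ax":0,"ay":0,"az":0,"fingers":6.2}
  ],
  "grip_force": 30
}}

```text
clock: 6.3
eef_pos: [0.5258, -0.3158, 0.1575]
tcp_rot: [0.002, -0.007, 1.0, -0.002]
ft_force: [-0.7, 0.2, 11.2]
grip_width: 0.728
grip_force: 13.9
```

```bash
python3 - <<'E'
from h import *
S=cv2.cvtColor(bot.read_camera('scene'),4)
cv2.imwrite('pics/g2.png',cv2.resize(S[80:200,120:240],(480,480),interpolation=2)); s=bot.get_state();print(s['grip_width']*85,s['ft_force'],s['torque'],s['grip_force'])
E
```

```text
61.82819353396711 [-1.51682598  0.52185618 11.11976552] [ 0.26247269  0.13410075 -0.06060211] 13.853217224241234
```

View pics/g2.png

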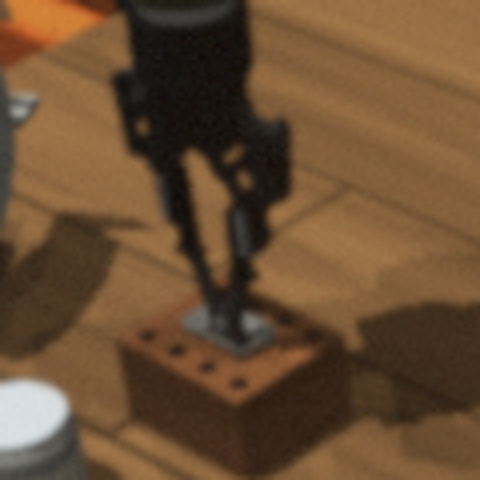

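Both handles are gripped at 61.8 mm with 14 N. I'll lift straight out and carry the pliers to above the ring, turning them as well.

Emit:
{"method": "step_arm", "body": {
  "increments": [
    {"tx":0,"ty":0,"tz":0.7,"ax":0,"ay":0,"az":0,"fingers":6.2},
    {"tx":0,"ty":0,"tz":2,"ax":0,"ay":0,"az":0,"fingers":6.2},
    {"tx":0,"ty":0,"tz":4,"ax":0,"ay":0,"az":0,"fingers":6.2},
    {"tx":0,"ty":0,"tz":6,"ax":0,"ay":0,"az":0,"fingers":6.2},
    {"tx":0,"ty":0,"tz":8,"ax":0,"ay":0,"az":0,"fingers":6.2},
    {"tx":0,"ty":0,"tz":9.5,"ax":0,"ay":0,"az":0,"fingers":6.2},
    {"tx":0,"ty":3,"tz":10,"ax":0,"ay":0,"az":-0.3,"fingers":6.2},
    {"tx":0,"ty":8,"tz":10,"ax":0,"ay":0,"az":-0.8,"fingers":6.2},
    {"tx":0,"ty":13,"tz":10,"ax":0,"ay":0,"az":-1.4,"fingers":6.2},
    {"tx":0,"ty":18,"tz":10,"ax":0,"ay":0,"az":-2,"fingers":6.2},
    {"tx":0,"ty":23,"tz":10,"ax":0,"ay":0,"az":-2.6,"fingers":6.2},
    {"tx":0,"ty":27,"tz":9,"ax":0,"ay":0,"az":-2.88,"fingers":6.2}
  ]
}}

```text
clock: 7.85
eef_pos: [0.5249, -0.0433, 0.2452]
tcp_rot: [0.001, 0.194, 0.981, -0.0]
ft_force: [0.5, 0.1, -1.7]
grip_width: 0.729
grip_force: 10.7
```

Emit:
{"method": "step_arm", "body": {
  "increments": [
    {"tx":0,"ty":3,"tz":-2,"ax":0,"ay":0,"az":0,"fingers":6.2},
    {"tx":0,"ty":3,"tz":-4,"ax":0,"ay":0,"az":0,"fingers":6.2},
    {"tx":0,"ty":3,"tz":-4,"ax":0,"ay":0,"az":0,"fingers":6.2},
    {"tx":0,"ty":3,"tz":-4,"ax":0,"ay":0,"az":0,"fingers":6.2}
  ]
}}

```text
clock: 8.35
eef_pos: [0.5253, -0.0155, 0.2053]
tcp_rot: [0.001, 0.193, 0.981, -0.0]
ft_force: [0.9, 0.2, -2.4]
grip_width: 0.728
grip_force: 10.7
```

Emit:
{"method": "step_arm", "body": {
  "increments": [
    {"tx":-0.35,"ty":0.95,"tz":0,"ax":0,"ay":0,"az":0,"fingers":6.2},
    {"tx":-0.35,"ty":0.95,"tz":-2,"ax":0,"ay":0,"az":0,"fingers":6.2},
    {"tx":-0.35,"ty":0.95,"tz":-4,"ax":0,"ay":0,"az":0,"fingers":6.2},
    {"tx":-0.35,"ty":0.95,"tz":-4.8,"ax":0,"ay":0,"az":0,"fingers":6.2},
    {"tx":-0.35,"ty":0.95,"tz":-4.8,"ax":0,"ay":0,"az":0,"fingers":6.2},
    {"tx":-0.35,"ty":0.95,"tz":-4.8,"ax":0,"ay":0,"az":0,"fingers":6.2}
  ]
}}

```text
clock: 9.1
eef_pos: [0.5218, -0.0056, 0.1572]
tcp_rot: [0.001, 0.193, 0.981, -0.0]
ft_force: [0.2, 0.7, -1.8]
grip_width: 0.726
grip_force: 10.7
```

```bash
python3 - <<'E'
from h import *
np.set_printoptions(precision=4,suppress=True)
s=bot.get_state();print(s['eef_pos'],s['grip_width']*85,s['ft_force'],s['torque'],s['tcp_rot'])
ims=[bot.read_camera('scene').astype(float) for _ in range(8)];ti=[bot.read_camera('top').astype(float) for _ in range(2)]
S=cv2.cvtColor(np.mean(ims,0).astype(np.uint8),4);T=cv2.cvtColor(np.mean(ti,0).astype(np.uint8),4)
cv2.imwrite('pics/r1full.png',S)
m=np.hstack([cv2.resize(S[205:250,235:280],(450,450),interpolation=2),cv2.resize(T[180:250,278:348],(350,450),interpolation=2)])
cv2.imwrite('pics/r1.png',m)
n=s['eef_pos']-[0,0,.1405];d=np.array([.38,.925,0])*.013
print('pins',[proj('scene',n+k*d-[0,0,z]) for k in(1,-1) for z in(0,.0046)],'nose axis top',proj('scene',n+[0,0,.06]))
q=(.5549,-.0197,2.752);C,Sn=np.cos(q[2]),np.sin(q[2])
print('eyes',[proj('scene',np.array([q[0]+C*.036-Sn*y,q[1]+Sn*.036+C*y,.005])) for y in(.013,-.013)])
E
```

```text
[ 0.5218 -0.0056  0.1572] 61.72076504585925 [ 0.2178  0.7261 -1.7817] [-0.016 -0.008 -0.011] [ 0.0007  0.1931  0.9812 -0.    ]
pins [array([270.2172, 225.363 ]), array([270.2328, 226.731 ]), array([265.1315, 219.5019]), array([265.1577, 220.8657])] nose axis top [267.3779 204.0432]
eyes [array([265.1225, 222.8432]), array([270.181 , 228.7113])]
```

View pics/r1.png

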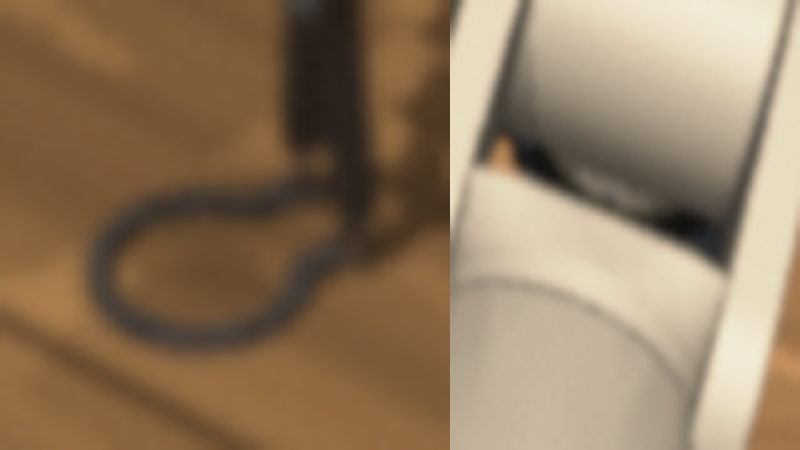

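Predicted and seen pin and eye positions agree within about a pixel. The feet are at about (265,219.5) and (270,226), and the eyes at (265,223) and (270,229). I'll ease the pins to about 24.6 mm and feel downward.

Emit:
{"method": "step_arm", "body": {
  "increments": [
    {"tx":0,"ty":0,"tz":0,"ax":0,"ay":0,"az":0,"fingers":6.4},
    {"tx":0,"ty":0,"tz":-0.3,"ax":0,"ay":0,"az":0,"fingers":6.4},
    {"tx":0,"ty":0,"tz":-0.6,"ax":0,"ay":0,"az":0,"fingers":6.4},
    {"tx":0,"ty":0,"tz":-0.8,"ax":0,"ay":0,"az":0,"fingers":6.4},
    {"tx":0,"ty":0,"tz":-0.9,"ax":0,"ay":0,"az":0,"fingers":6.4},
    {"tx":0,"ty":0,"tz":-0.9,"ax":0,"ay":0,"az":0,"fingers":6.4}
  ]
}}

```text
clock: 10.35
eef_pos: [0.5214, -0.0056, 0.1473]
tcp_rot: [-0.0, 0.193, 0.981, -0.0]
ft_force: [0.4, 0.2, -2.1]
grip_width: 0.751
grip_force: 10.4
```

Emit:
{"method": "step_arm", "body": {
  "increments": [
    {"tx":0,"ty":0,"tz":-0.15,"ax":0,"ay":0,"az":0,"fingers":6.4},
    {"tx":0,"ty":0,"tz":-0.3,"ax":0,"ay":0,"az":0,"fingers":6.4},
    {"tx":0,"ty":0,"tz":-0.3,"ax":0,"ay":0,"az":0,"fingers":6.4}
  ]
}}

```text
clock: 10.72
eef_pos: [0.5222, -0.0058, 0.1453]
tcp_rot: [0.001, 0.193, 0.981, -0.0]
ft_force: [-0.5, -0.6, 5.8]
grip_width: 0.751
grip_force: 11.1
```

Emit:
{"method": "step_arm", "body": {
  "increments": [
    {"tx":0,"ty":0,"tz":0.07,"ax":0,"ay":0,"az":0,"fingers":6.2},
    {"tx":0,"ty":0,"tz":0.07,"ax":0,"ay":0,"az":0,"fingers":5.8},
    {"tx":0,"ty":0,"tz":0.07,"ax":0,"ay":0,"az":0,"fingers":5.5},
    {"tx":0,"ty":0,"tz":0.07,"ax":0,"ay":0,"az":0,"fingers":5.2},
    {"tx":0,"ty":0,"tz":0.07,"ax":0,"ay":0,"az":0,"fingers":5.2},
    {"tx":0,"ty":0,"tz":0.07,"ax":0,"ay":0,"az":0,"fingers":5.2}
  ],
  "grip_force": 45
}}

```text
clock: 11.48
eef_pos: [0.5231, -0.0071, 0.148]
tcp_rot: [0.004, 0.193, 0.981, -0.002]
ft_force: [-3.0, -5.8, 20.0]
grip_width: 0.614
grip_force: 25.4
```

Emit:
{"method": "step_arm", "body": {
  "increments": [
    {"tx":0,"ty":0,"tz":0.15,"ax":0,"ay":0,"az":0,"fingers":5.2},
    {"tx":0,"ty":0,"tz":0.25,"ax":0,"ay":0,"az":0,"fingers":5.2},
    {"tx":0,"ty":0,"tz":0.25,"ax":0,"ay":0,"az":0,"fingers":5.2}
  ]
}}

```text
clock: 11.85
eef_pos: [0.522, -0.0064, 0.1485]
tcp_rot: [0.001, 0.193, 0.981, -0.001]
ft_force: [-1.0, -3.6, 7.9]
grip_width: 0.61
grip_force: 23.5
```

Emit:
{"method": "step_arm", "body": {
  "increments": [
    {"tx":0,"ty":0,"tz":0.1,"ax":0,"ay":0,"az":0,"fingers":5},
    {"tx":0,"ty":0,"tz":0.2,"ax":0,"ay":0,"az":0,"fingers":4.7},
    {"tx":0,"ty":0,"tz":0.2,"ax":0,"ay":0,"az":0,"fingers":4.5},
    {"tx":0,"ty":0,"tz":0.2,"ax":0,"ay":0,"az":0,"fingers":4.5}
  ]
}}

```text
clock: 12.35
eef_pos: [0.5218, -0.0061, 0.1502]
tcp_rot: [0.001, 0.193, 0.981, -0.001]
ft_force: [-1.7, -2.8, 7.2]
grip_width: 0.534
grip_force: 25.2
```

```bash
python3 - <<'E'
from h import *
np.set_printoptions(precision=4,suppress=True)
s=bot.get_state();print(s['eef_pos'],s['grip_width']*85,s['ft_force'],s['torque'],s['grip_force'])
S=cv2.cvtColor(np.mean([bot.read_camera('scene').astype(float) for _ in range(6)],0).astype(np.uint8),4)
cv2.imwrite('pics/r2.png',cv2.resize(S[195:255,230:290],(480,480),interpolation=2))
E
```

```text
[ 0.5218 -0.0061  0.1502] 45.359282391014105 [-1.6708 -2.7868  7.1965] [-1.0752  0.418  -0.0149] 25.21367091976572
```

View pics/r2.png

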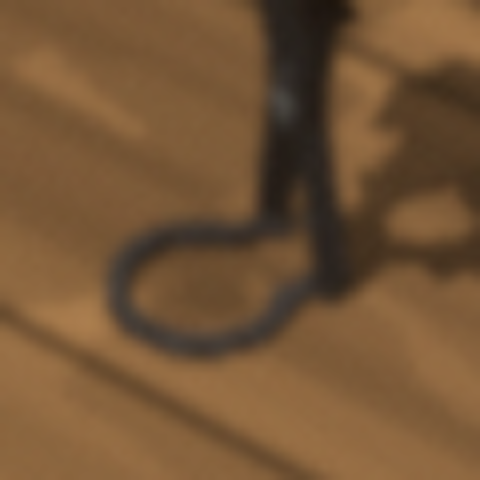

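The ring is engaged on both pins and spreading evenly. The feet are at about (265,222) and (271,230). I'll carry on spreading.

Emit:
{"method": "step_arm", "body": {
  "increments": [
    {"tx":0,"ty":0,"tz":0.1,"ax":0,"ay":0,"az":0,"fingers":4.2},
    {"tx":0,"ty":0,"tz":0.15,"ax":0,"ay":0,"az":0,"fingers":3.9},
    {"tx":0,"ty":0,"tz":0.2,"ax":0,"ay":0,"az":0,"fingers":3.6},
    {"tx":0,"ty":0,"tz":0.2,"ax":0,"ay":0,"az":0,"fingers":3.4},
    {"tx":0,"ty":0,"tz":0.2,"ax":0,"ay":0,"az":0,"fingers":3.4}
  ]
}}

```text
clock: 13.28
eef_pos: [0.5215, -0.006, 0.1518]
tcp_rot: [0.0, 0.193, 0.981, -0.0]
ft_force: [-1.5, -4.2, 7.0]
grip_width: 0.407
grip_force: 27.0
```

Emit:
{"method": "step_arm", "body": {
  "increments": [
    {"tx":0,"ty":0,"tz":0,"ax":0,"ay":0,"az":0,"fingers":3.1},
    {"tx":0,"ty":0,"tz":0,"ax":0,"ay":0,"az":0,"fingers":2.8},
    {"tx":0,"ty":0,"tz":0,"ax":0,"ay":0,"az":0,"fingers":2.5},
    {"tx":0,"ty":0,"tz":0,"ax":0,"ay":0,"az":0,"fingers":2.3},
    {"tx":0,"ty":0,"tz":0,"ax":0,"ay":0,"az":0,"fingers":2.3},
    {"tx":0,"ty":0,"tz":0,"ax":0,"ay":0,"az":0,"fingers":2.3}
  ]
}}

```text
clock: 14.02
eef_pos: [0.5219, -0.0061, 0.1524]
tcp_rot: [0.001, 0.193, 0.981, -0.001]
ft_force: [-1.7, -5.2, 9.7]
grip_width: 0.276
grip_force: 28.6
```

Emit:
{"method": "step_arm", "body": {
  "increments": [
    {"tx":0,"ty":0,"tz":0.4,"ax":0,"ay":0,"az":0,"fingers":2.3},
    {"tx":0,"ty":0,"tz":1,"ax":0,"ay":0,"az":0,"fingers":2.3},
    {"tx":0,"ty":0,"tz":2,"ax":0,"ay":0,"az":0,"fingers":2.3},
    {"tx":0,"ty":0,"tz":2,"ax":0,"ay":0,"az":0,"fingers":2.3}
  ]
}}

```text
clock: 14.52
eef_pos: [0.5217, -0.0055, 0.1723]
tcp_rot: [0.001, 0.193, 0.981, 0.0]
ft_force: [0.2, 0.1, -3.6]
grip_width: 0.276
grip_force: 25.9
```

```bash
python3 - <<'E'
from h import *
np.set_printoptions(precision=4,suppress=True)
s=bot.get_state();print(s['eef_pos'],s['grip_width']*85,s['ft_force'],s['torque'],s['grip_force'])
S=cv2.cvtColor(np.mean([bot.read_camera('scene').astype(float) for _ in range(6)],0).astype(np.uint8),4)
cv2.imwrite('pics/r3.png',cv2.resize(S[185:255,220:290],(490,490),interpolation=2))
E
```

```text
[ 0.5217 -0.0055  0.1723] 23.489464026721485 [ 0.1603  0.0962 -3.6214] [-0.0352 -0.0217 -0.0038] 25.863743197851363
```

View pics/r3.png

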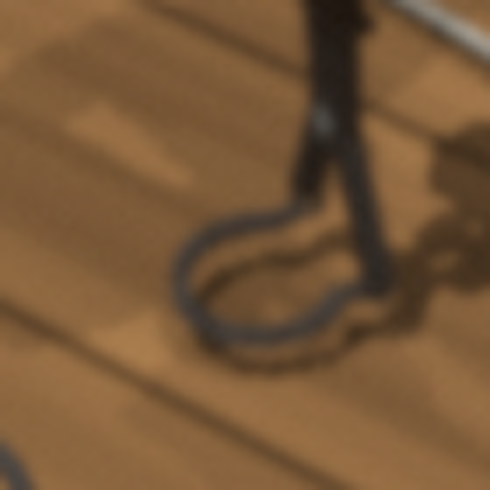

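The ring is lifted cleanly, with a spread of about 52 mm and little sag. The lugs are at (264,214) and (274,226). I'll carry it above the shaft.

Emit:
{"method": "step_arm", "body": {
  "increments": [
    {"tx":0,"ty":0,"tz":2,"ax":0,"ay":0,"az":0,"fingers":2.3},
    {"tx":0,"ty":1,"tz":5,"ax":0,"ay":0,"az":0,"fingers":2.3},
    {"tx":0.5,"ty":3,"tz":8,"ax":0,"ay":0,"az":0,"fingers":2.3},
    {"tx":1,"ty":6,"tz":11,"ax":0,"ay":0,"az":0,"fingers":2.3},
    {"tx":1.5,"ty":9,"tz":12,"ax":0,"ay":0,"az":0,"fingers":2.3},
    {"tx":2,"ty":12,"tz":12,"ax":0,"ay":0,"az":0,"fingers":2.3},
    {"tx":2.5,"ty":15,"tz":12,"ax":0,"ay":0,"az":0,"fingers":2.3},
    {"tx":3,"ty":18,"tz":12,"ax":0,"ay":0,"az":0,"fingers":2.3},
    {"tx":3.5,"ty":21,"tz":12,"ax":0,"ay":0,"az":0,"fingers":2.3},
    {"tx":4,"ty":24,"tz":12,"ax":0,"ay":0,"az":0,"fingers":2.3},
    {"tx":4.7,"ty":26.5,"tz":12,"ax":0,"ay":0,"az":0,"fingers":2.3},
    {"tx":5.1,"ty":27.9,"tz":12,"ax":0,"ay":0,"az":0,"fingers":2.3}
  ]
}}

```text
clock: 16.32
eef_pos: [0.5725, 0.2745, 0.2909]
tcp_rot: [-0.0, 0.193, 0.981, -0.0]
ft_force: [0.1, -0.9, -3.4]
grip_width: 0.276
grip_force: 25.8
```

Emit:
{"method": "step_arm", "body": {
  "increments": [
    {"tx":0,"ty":0,"tz":-1,"ax":0,"ay":0,"az":0,"fingers":2.3},
    {"tx":0,"ty":0,"tz":-1,"ax":0,"ay":0,"az":0,"fingers":2.3},
    {"tx":0,"ty":0,"tz":-1,"ax":0,"ay":0,"az":0,"fingers":2.3}
  ]
}}

```text
clock: 16.7
eef_pos: [0.5724, 0.2726, 0.2816]
tcp_rot: [-0.0, 0.194, 0.981, -0.0]
ft_force: [-0.5, -0.7, -3.0]
grip_width: 0.277
grip_force: 25.8
```

```bash
python3 - <<'E'
from h import *
np.set_printoptions(precision=4,suppress=True)
s=bot.get_state();print(s['eef_pos'],s['grip_width']*85,s['ft_force'],s['torque'],s['grip_force'])
S=cv2.cvtColor(np.mean([bot.read_camera('scene').astype(float) for _ in range(6)],0).astype(np.uint8),4)
T=cv2.cvtColor(bot.read_camera('top'),4)
cv2.imwrite('pics/s1full.png',S)
cv2.imwrite('pics/s1.png',np.hstack([cv2.resize(S[200:300,300:400],(500,500),interpolation=2),cv2.resize(T[120:220,160:260],(300,300),interpolation=2).copy() if 0 else cv2.resize(T[110:230,160:232],(300,500),interpolation=2)]))
t=s['eef_pos'];y=np.array([.379,.925,0]);x=np.array([-.925,.379,0])
L=t-[0,0,.1474]
for n,p in dict(eyeL=L+.0255*y,eyeR=L-.0255*y,far=L-x*.065,bot=L-x*.065-[0,0,.005],mid=L-.04*x+y*.028,mid2=L-.04*x-y*.028,shaft=np.array([.6022,.2617,.089])).items(): print(n,p,proj('scene',p),(proj('scene',p)-[300,200])*5)
E
```

```text
[0.5724 0.2726 0.2816] 23.55758909127083 [-0.5466 -0.7426 -3.0113] [ 0.0612 -0.0223 -0.0384] 25.76920263818465
eyeL [0.5821 0.2962 0.1342] [363.8515 253.2756] [319.2575 266.3778]
eyeR [0.5627 0.249  0.1342] [349.3067 238.8006] [246.5333 194.003 ]
far [0.6325 0.248  0.1342] [331.0178 257.0672] [155.0888 285.3361]
bot [0.6325 0.248  0.1292] [330.8623 258.7916] [154.3115 293.9582]
mid [0.62   0.2834 0.1342] [348.9287 261.0242] [244.6435 305.1208]
mid2 [0.5988 0.2316 0.1342] [333.2188 244.6864] [166.0942 223.4322]
shaft [0.6022 0.2617 0.089 ] [342.8375 266.8702] [214.1877 334.3512]
```

View pics/s1.png

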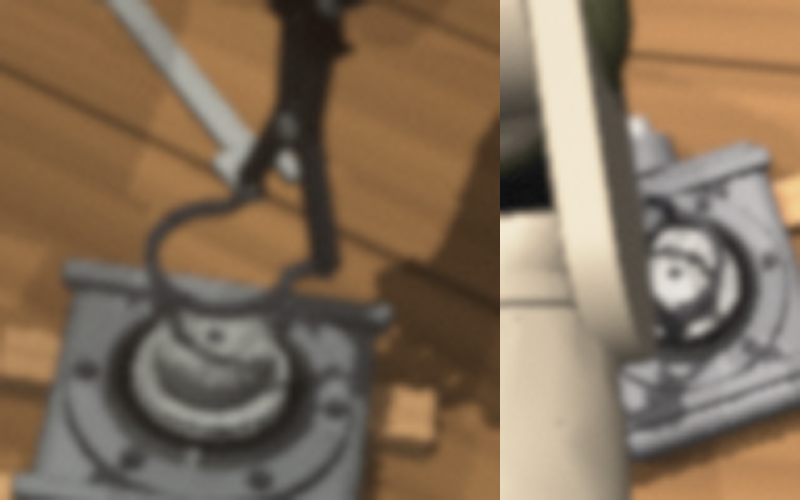

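The ring's pose matches the prediction. The eyes are at (364,253) and (349,239), and the ring sits squarely over the shaft dot at (343,267). Now I'll lower it, feeling for contact.

Emit:
{"method": "step_arm", "body": {
  "increments": [
    {"tx":0,"ty":0,"tz":-1.5,"ax":0,"ay":0,"az":0,"fingers":2.3},
    {"tx":0,"ty":0,"tz":-2.8,"ax":0,"ay":0,"az":0,"fingers":2.3},
    {"tx":0,"ty":0,"tz":-3.4,"ax":0,"ay":0,"az":0,"fingers":2.3},
    {"tx":0,"ty":0,"tz":-3.7,"ax":0,"ay":0,"az":0,"fingers":2.3},
    {"tx":0,"ty":0,"tz":-4.0,"ax":0,"ay":0,"az":0,"fingers":2.3},
    {"tx":0,"ty":0,"tz":-4.2,"ax":0,"ay":0,"az":0,"fingers":2.3},
    {"tx":0,"ty":0,"tz":-4.2,"ax":0,"ay":0,"az":0,"fingers":2.3}
  ]
}}

```text
clock: 17.92
eef_pos: [0.5725, 0.2735, 0.2397]
tcp_rot: [0.0, 0.193, 0.981, 0.0]
ft_force: [-0.4, 0.3, -1.6]
grip_width: 0.278
grip_force: 25.8
```

Emit:
{"method": "step_arm", "body": {
  "increments": [
    {"tx":0,"ty":0,"tz":-0.15,"ax":0,"ay":0,"az":0,"fingers":2.3},
    {"tx":0,"ty":0,"tz":-0.3,"ax":0,"ay":0,"az":0,"fingers":2.3},
    {"tx":0,"ty":0,"tz":-0.3,"ax":0,"ay":0,"az":0,"fingers":2.3}
  ]
}}

```text
clock: 18.3
eef_pos: [0.5725, 0.2735, 0.2365]
tcp_rot: [0.0, 0.193, 0.981, 0.0]
ft_force: [0.4, 1.2, -1.4]
grip_width: 0.276
grip_force: 25.6
```

```bash
python3 - <<'E'
from h import *
np.set_printoptions(precision=4,suppress=True)
for _ in range(5):
  bot.read_camera('top');s=bot.get_state();print(s['eef_pos'],s['ft_force'],s['torque'])
E
```

```text
[0.5725 0.2736 0.2365] [ 0.6131  1.22   -1.2467] [ 0.2587 -0.0759  0.0713]
[0.5725 0.2735 0.2365] [-0.5508  0.9964 -0.5707] [ 0.3341 -0.0309  0.0658]
[0.5725 0.2735 0.2365] [-0.6702  1.2768 -1.1797] [ 0.3407 -0.1078  0.0054]
[0.5725 0.2735 0.2365] [ 0.5047 -0.5768 -0.584 ] [ 0.3245 -0.0734  0.0284]
[0.5724 0.2735 0.2366] [-0.9938  1.0365 -2.0961] [ 0.2787 -0.0113  0.0552]
```

Emit:
{"method": "step_arm", "body": {
  "increments": [
    {"tx":0,"ty":0.05,"tz":0,"ax":0,"ay":0,"az":0,"fingers":2.3},
    {"tx":0,"ty":0.05,"tz":-0.15,"ax":0,"ay":0,"az":0,"fingers":2.3},
    {"tx":0,"ty":0.05,"tz":-0.3,"ax":0,"ay":0,"az":0,"fingers":2.3},
    {"tx":0,"ty":0.05,"tz":-0.3,"ax":0,"ay":0,"az":0,"fingers":2.3}
  ]
}}

```text
clock: 19.05
eef_pos: [0.5724, 0.2739, 0.2331]
tcp_rot: [-0.0, 0.193, 0.981, -0.0]
ft_force: [1.3, 1.0, -2.5]
grip_width: 0.277
grip_force: 25.7
```

```bash
cat > f.py <<'E'
from h import *
np.set_printoptions(precision=4,suppress=True)
A=[]
for _ in range(5):
  bot.read_camera('top');s=bot.get_state();A.append(np.r_[s['eef_pos'],s['ft_force'],s['torque'],s['grip_width']*85,s['grip_force']])
print(np.mean(A,0))
E
python3 f.py; python3 - <<'E'
from h import *
S=cv2.cvtColor(np.mean([bot.read_camera('scene').astype(float) for _ in range(4)],0).astype(np.uint8),4)
cv2.imwrite('pics/s2.png',cv2.resize(S[220:300,300:380],(560,560),interpolation=2))
E
```

```text
[ 0.5724  0.2739  0.2334  0.3827  1.2837 -2.8723  0.3275 -0.2008  0.0217
 23.5556 25.7209]
```

View pics/s2.png

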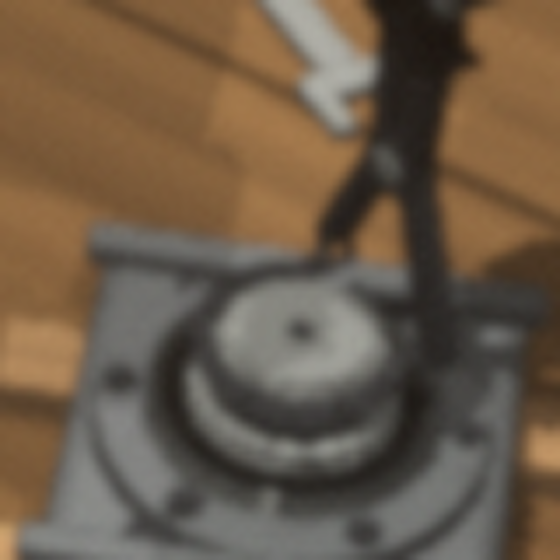

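The ring is round the shaft: a dark band shows just below the shaft end at (300,400 in the crop), with light side contact only. I'll carry on slowly to the washer.

Emit:
{"method": "step_arm", "body": {
  "increments": [
    {"tx":0.03,"ty":0.06,"tz":-0.2,"ax":0,"ay":0,"az":0,"fingers":2.3},
    {"tx":0.03,"ty":0.06,"tz":-0.4,"ax":0,"ay":0,"az":0,"fingers":2.3},
    {"tx":0.03,"ty":0.06,"tz":-0.6,"ax":0,"ay":0,"az":0,"fingers":2.3},
    {"tx":0.03,"ty":0.06,"tz":-0.8,"ax":0,"ay":0,"az":0,"fingers":2.3},
    {"tx":0.03,"ty":0.06,"tz":-0.8,"ax":0,"ay":0,"az":0,"fingers":2.3}
  ]
}}

```text
clock: 20.12
eef_pos: [0.5727, 0.2745, 0.2253]
tcp_rot: [-0.0, 0.193, 0.981, -0.0]
ft_force: [0.7, -0.1, -2.7]
grip_width: 0.276
grip_force: 25.8
```

```bash
python3 f.py
```

```text
[ 0.5727  0.2745  0.2255  0.7066  0.9634 -3.0375  0.2678 -0.1277  0.0434
 23.5405 25.7599]
```

Emit:
{"method": "step_arm", "body": {
  "increments": [
    {"tx":0.03,"ty":0.05,"tz":-0.2,"ax":0,"ay":0,"az":0,"fingers":2.3},
    {"tx":0.03,"ty":0.05,"tz":-0.4,"ax":0,"ay":0,"az":0,"fingers":2.3},
    {"tx":0.03,"ty":0.05,"tz":-0.4,"ax":0,"ay":0,"az":0,"fingers":2.3}
  ]
}}

```text
clock: 20.75
eef_pos: [0.5731, 0.275, 0.2217]
tcp_rot: [0.0, 0.193, 0.981, 0.0]
ft_force: [0.3, 0.8, 0.8]
grip_width: 0.274
grip_force: 25.9
```

```bash
python3 f.py
```

```text
[ 0.5731  0.275   0.2218  0.0597  0.1973 -0.1256  0.1457 -0.0765  0.0318
 23.4024 25.8914]
```

Emit:
{"method": "step_arm", "body": {
  "increments": [
    {"tx":0,"ty":0,"tz":-0.1,"ax":0,"ay":0,"az":0,"fingers":2.3},
    {"tx":0,"ty":0,"tz":-0.2,"ax":0,"ay":0,"az":0,"fingers":2.3},
    {"tx":0,"ty":0,"tz":-0.2,"ax":0,"ay":0,"az":0,"fingers":2.3}
  ]
}}

```text
clock: 21.38
eef_pos: [0.573, 0.275, 0.2196]
tcp_rot: [0.0, 0.193, 0.981, 0.0]
ft_force: [-1.2, -0.0, 2.7]
grip_width: 0.281
grip_force: 26.0
```

```bash
python3 f.py
```

```text
[ 0.5731  0.275   0.2197 -0.0495  0.0188  2.1753  0.1358 -0.0654  0.0359
 23.3777 25.9727]
```

Emit:
{"method": "step_arm", "body": {
  "increments": [
    {"tx":0,"ty":0,"tz":-0.1,"ax":0,"ay":0,"az":0,"fingers":2.3},
    {"tx":0,"ty":0,"tz":-0.1,"ax":0,"ay":0,"az":0,"fingers":2.3}
  ]
}}

```text
clock: 21.88
eef_pos: [0.573, 0.275, 0.2186]
tcp_rot: [0.0, 0.193, 0.981, 0.0]
ft_force: [0.7, -0.3, 2.5]
grip_width: 0.279
grip_force: 26.0
```

```bash
python3 f.py
```

```text
[ 0.573   0.275   0.2186 -0.1374  0.0344  3.2684  0.1265 -0.0502  0.0161
 23.3396 26.0151]
```

Emit:
{"method": "step_arm", "body": {
  "increments": [
    {"tx":0,"ty":0,"tz":-0.1,"ax":0,"ay":0,"az":0,"fingers":2.3},
    {"tx":0,"ty":0,"tz":-0.1,"ax":0,"ay":0,"az":0,"fingers":2.3}
  ]
}}

```text
clock: 22.38
eef_pos: [0.573, 0.275, 0.2176]
tcp_rot: [0.0, 0.193, 0.981, 0.0]
ft_force: [-0.1, 0.8, 4.4]
grip_width: 0.277
grip_force: 26.0
```

```bash
python3 f.py
```

```text
[ 0.5731  0.275   0.2176 -0.2343 -0.1198  3.6085  0.1232 -0.0342  0.0239
 23.4314 26.0653]
```

Emit:
{"method": "step_arm", "body": {
  "increments": [
    {"tx":0,"ty":0,"tz":-0.1,"ax":0,"ay":0,"az":0,"fingers":2.3},
    {"tx":0,"ty":0,"tz":-0.1,"ax":0,"ay":0,"az":0,"fingers":2.3}
  ]
}}

```text
clock: 22.88
eef_pos: [0.5731, 0.275, 0.2168]
tcp_rot: [0.0, 0.193, 0.981, 0.0]
ft_force: [-0.0, -0.3, 6.2]
grip_width: 0.277
grip_force: 26.2
```

```bash
python3 f.py
```

```text
[ 0.5731  0.275   0.2169 -0.6636 -0.2686  6.0505  0.0373 -0.0155  0.0262
 23.3974 26.1552]
```

The washer is at its stop, at about 9 N net. I'll ease the handles, with the tool following down because the feet rise as the pads open.

Emit:
{"method": "step_arm", "body": {
  "increments": [
    {"tx":0,"ty":0,"tz":0,"ax":0,"ay":0,"az":0,"fingers":2.6},
    {"tx":0,"ty":0,"tz":0,"ax":0,"ay":0,"az":0,"fingers":2.9},
    {"tx":0,"ty":0,"tz":-0.02,"ax":0,"ay":0,"az":0,"fingers":3.2},
    {"tx":0,"ty":0,"tz":-0.02,"ax":0,"ay":0,"az":0,"fingers":3.2}
  ]
}}

```text
clock: 23.62
eef_pos: [0.5733, 0.2754, 0.2167]
tcp_rot: [0.0, 0.193, 0.981, 0.001]
ft_force: [0.8, 1.9, 6.2]
grip_width: 0.374
grip_force: 24.1
```

```bash
python3 f.py
```

```text
[ 0.5732  0.2754  0.2167  0.3231  1.4827  5.7783  0.5001 -0.1807 -0.0131
 32.047  24.1051]
```

Emit:
{"method": "step_arm", "body": {
  "increments": [
    {"tx":0,"ty":0,"tz":-0.04,"ax":0,"ay":0,"az":0,"fingers":3.5},
    {"tx":0,"ty":0,"tz":-0.08,"ax":0,"ay":0,"az":0,"fingers":3.8},
    {"tx":0,"ty":0,"tz":-0.12,"ax":0,"ay":0,"az":0,"fingers":4.1},
    {"tx":0,"ty":0,"tz":-0.12,"ax":0,"ay":0,"az":0,"fingers":4.1}
  ]
}}

```text
clock: 24.38
eef_pos: [0.5734, 0.2753, 0.2159]
tcp_rot: [0.001, 0.193, 0.981, 0.001]
ft_force: [0.0, 1.4, 6.8]
grip_width: 0.484
grip_force: 20.6
```

```bash
python3 f.py
```

```text
[ 0.5734  0.2753  0.2159 -0.0705  0.5811  7.3594  0.3319 -0.1319 -0.0014
 40.835  20.5679]
```

Emit:
{"method": "step_arm", "body": {
  "increments": [
    {"tx":-0.08,"ty":0.03,"tz":-0.06,"ax":0,"ay":0,"az":0,"fingers":4.4},
    {"tx":-0.15,"ty":0.06,"tz":-0.12,"ax":0,"ay":0,"az":0,"fingers":4.7},
    {"tx":-0.2,"ty":0.08,"tz":-0.17,"ax":0,"ay":0,"az":0,"fingers":4.9},
    {"tx":-0.2,"ty":0.08,"tz":-0.17,"ax":0,"ay":0,"az":0,"fingers":4.9}
  ]
}}

```text
clock: 25.12
eef_pos: [0.5715, 0.2763, 0.2144]
tcp_rot: [0.001, 0.193, 0.981, 0.001]
ft_force: [1.1, 1.8, 8.2]
grip_width: 0.576
grip_force: 16.5
```

```bash
python3 f.py
```

```text
[ 0.5716  0.2763  0.2144  0.4092  1.7337  8.5412  0.571  -0.2589 -0.0279
 48.9469 16.5249]
```

Emit:
{"method": "step_arm", "body": {
  "increments": [
    {"tx":-0.07,"ty":0.05,"tz":-0.03,"ax":0,"ay":0,"az":0,"fingers":5.2},
    {"tx":-0.12,"ty":0.08,"tz":-0.08,"ax":0,"ay":0,"az":0,"fingers":5.5},
    {"tx":-0.17,"ty":0.1,"tz":-0.14,"ax":0,"ay":0,"az":0,"fingers":5.8},
    {"tx":-0.17,"ty":0.1,"tz":-0.14,"ax":0,"ay":0,"az":0,"fingers":5.8}
  ]
}}

```text
clock: 25.88
eef_pos: [0.5694, 0.2766, 0.2122]
tcp_rot: [0.0, 0.193, 0.981, -0.0]
ft_force: [0.6, -0.3, 5.0]
grip_width: 0.68
grip_force: 13.4
```

```bash
python3 f.py;python3 - <<'E'
from h import *
S=cv2.cvtColor(np.mean([bot.read_camera('scene').astype(float) for _ in range(4)],0).astype(np.uint8),4)
cv2.imwrite('pics/s3.png',cv2.resize(S[220:300,300:380],(560,560),interpolation=2))
E
```

```text
[ 0.5694  0.2766  0.2122  0.5237 -0.8904  5.8898 -0.257  -0.1412 -0.0127
 57.8346 13.4951]
```

View pics/s3.png

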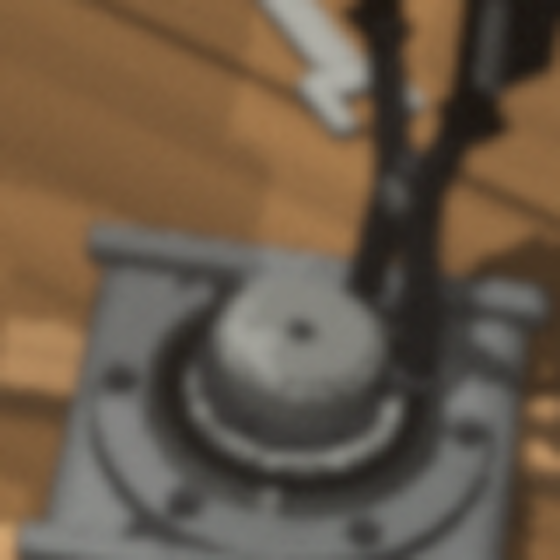

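The ring looks closed and level round the shaft, above the washer, with the pins still in the lugs at about (352,262) and (360,274). That was my eleventh view, one over the limit, so from here I check by numbers only. Now I'll ease fully to centre the pins.

Emit:
{"method": "step_arm", "body": {
  "increments": [
    {"tx":-0.03,"ty":-0.05,"tz":-0.06,"ax":0,"ay":0,"az":0,"fingers":6.1},
    {"tx":-0.03,"ty":-0.08,"tz":-0.1,"ax":0,"ay":0,"az":0,"fingers":6.35},
    {"tx":-0.03,"ty":-0.08,"tz":-0.1,"ax":0,"ay":0,"az":0,"fingers":6.4},
    {"tx":-0.03,"ty":-0.08,"tz":-0.1,"ax":0,"ay":0,"az":0,"fingers":6.4}
  ]
}}

```text
clock: 26.82
eef_pos: [0.5689, 0.2759, 0.211]
tcp_rot: [-0.0, 0.193, 0.981, -0.0]
ft_force: [0.6, 0.1, 4.6]
grip_width: 0.75
grip_force: 12.0
```

```bash
python3 f.py
```

```text
[ 0.5689  0.2759  0.211   0.184   0.0743  5.0961  0.11   -0.0359  0.0241
 63.7904 12.0032]
```

Emit:
{"method": "step_arm", "body": {
  "increments": [
    {"tx":0,"ty":0,"tz":0.15,"ax":0,"ay":0,"az":0,"fingers":6.4},
    {"tx":0,"ty":0,"tz":0.3,"ax":0,"ay":0,"az":0,"fingers":6.4},
    {"tx":0,"ty":0,"tz":0.45,"ax":0,"ay":0,"az":0,"fingers":6.4},
    {"tx":0,"ty":0,"tz":0.45,"ax":0,"ay":0,"az":0,"fingers":6.4}
  ]
}}

```text
clock: 27.58
eef_pos: [0.5687, 0.2759, 0.2147]
tcp_rot: [-0.001, 0.193, 0.981, -0.0]
ft_force: [1.2, 0.3, -3.9]
grip_width: 0.75
grip_force: 10.2
```

```bash
python3 f.py
```

```text
[ 0.5689  0.276   0.2151 -0.2808 -0.1078 -3.0869  0.0353 -0.014  -0.0026
 63.6867 10.2981]
```

Emit:
{"method": "step_arm", "body": {
  "increments": [
    {"tx":0,"ty":0,"tz":0.15,"ax":0,"ay":0,"az":0,"fingers":6.4},
    {"tx":0,"ty":0,"tz":0.15,"ax":0,"ay":0,"az":0,"fingers":6.4}
  ]
}}

```text
clock: 28.08
eef_pos: [0.5691, 0.276, 0.2173]
tcp_rot: [0.0, 0.193, 0.981, 0.0]
ft_force: [-0.4, 0.6, -2.0]
grip_width: 0.751
grip_force: 10.4
```

```bash
python3 f.py
```

```text
[ 0.569   0.276   0.2171 -0.1204  0.4325 -1.8737  0.0505 -0.0142 -0.0078
 63.9138 10.41  ]
```

The pins are free (−1.9 N, pliers' weight only). I'll lift and carry the pliers back to the block.

Emit:
{"method": "step_arm", "body": {
  "increments": [
    {"tx":0,"ty":0,"tz":1,"ax":0,"ay":0,"az":0,"fingers":6.4},
    {"tx":0,"ty":0,"tz":2.5,"ax":0,"ay":0,"az":0,"fingers":6.4},
    {"tx":0,"ty":0,"tz":4.5,"ax":0,"ay":0,"az":0,"fingers":6.4},
    {"tx":0,"ty":-1,"tz":6,"ax":0,"ay":0,"az":0,"fingers":6.4},
    {"tx":0,"ty":-4,"tz":6,"ax":0,"ay":0,"az":0,"fingers":6.4},
    {"tx":0,"ty":-8,"tz":6,"ax":0,"ay":0,"az":0.3,"fingers":6.4},
    {"tx":-1,"ty":-12,"tz":6,"ax":0,"ay":0,"az":0.6,"fingers":6.4},
    {"tx":-1,"ty":-16,"tz":6,"ax":0,"ay":0,"az":0.9,"fingers":6.4},
    {"tx":-2,"ty":-20,"tz":6,"ax":0,"ay":0,"az":1.2,"fingers":6.4},
    {"tx":-2,"ty":-24,"tz":6,"ax":0,"ay":0,"az":1.5,"fingers":6.4},
    {"tx":-2,"ty":-28,"tz":6,"ax":0,"ay":0,"az":1.8,"fingers":6.4},
    {"tx":-2,"ty":-30,"tz":6,"ax":0,"ay":0,"az":2.1,"fingers":6.4}
  ]
}}

```text
clock: 29.82
eef_pos: [0.5487, -0.0264, 0.2778]
tcp_rot: [0.0, 0.048, 0.999, -0.0]
ft_force: [-0.1, -0.0, -2.9]
grip_width: 0.752
grip_force: 10.3
```

Emit:
{"method": "step_arm", "body": {
  "increments": [
    {"tx":0,"ty":-4,"tz":0,"ax":0,"ay":0,"az":0.2,"fingers":6.4},
    {"tx":-0.5,"ty":-8,"tz":0,"ax":0,"ay":0,"az":0.4,"fingers":6.4},
    {"tx":-1,"ty":-12,"tz":0,"ax":0,"ay":0,"az":0.6,"fingers":6.4},
    {"tx":-1.5,"ty":-16,"tz":0,"ax":0,"ay":0,"az":0.78,"fingers":6.4},
    {"tx":-2,"ty":-20,"tz":0,"ax":0,"ay":0,"az":0.78,"fingers":6.4},
    {"tx":-2,"ty":-24,"tz":0,"ax":0,"ay":0,"az":0.78,"fingers":6.4},
    {"tx":-2.3,"ty":-27,"tz":0,"ax":0,"ay":0,"az":0.78,"fingers":6.4},
    {"tx":-2.3,"ty":-29,"tz":0,"ax":0,"ay":0,"az":0.78,"fingers":6.4},
    {"tx":-2.3,"ty":-29,"tz":0,"ax":0,"ay":0,"az":0.78,"fingers":6.4},
    {"tx":-2.3,"ty":-29,"tz":0,"ax":0,"ay":0,"az":0.78,"fingers":6.4}
  ]
}}

```text
clock: 31.08
eef_pos: [0.5261, -0.3132, 0.2773]
tcp_rot: [0.0, -0.007, 1.0, 0.0]
ft_force: [-0.3, 0.1, -1.8]
grip_width: 0.751
grip_force: 10.3
```

```bash
python3 f.py; python3 - <<'E'
from h import *
np.set_printoptions(precision=4,suppress=True)
s=bot.get_state();print(s['tcp_rot'],s['clock'],s['qpos'])
a=snap('scene','e1');t=snap('top','e2')
for c in('scene','top'):
  for q in('ring','eye_l','boss'): print(c,q,[(np.round(r['position'],1).tolist(),round(r['p'],2)) for r in bot.look_for(q,c)[:3]])
sh=np.array([.6022,.2617,.078]);x=np.array([-.925,.379,0]);y=np.array([.379,.925,0])
for k in(1,-1): p=sh+.036*x+k*.013*y;print('exp eye',proj('scene',p),proj('top',p))
E
```

```text
[ 0.5262 -0.3131  0.2773 -0.1469  0.1394 -1.8855  0.0001  0.0248 -0.0035
 63.7165 10.3215]
[ 0.0001 -0.0072  1.     -0.    ] 31.325 [-0.7302  0.4754  1.0497  0.      1.6162 -2.3153]
scene ring [([339.5, 290.1], 0.72), ([342.5, 281.7], 0.42), ([427.0, 272.7], 0.37)]
scene eye_l [([357.1, 272.8], 0.49)]
scene boss [([338.6, 291.2], 0.9)]
top ring [([192.9, 188.2], 0.54)]
top eye_l [([449.9, 173.3], 0.43), ([200.6, 185.3], 0.4)]
top boss [([206.1, 182.3], 0.57)]
exp eye [359.5591 268.0478] [190.4709 186.5692]
exp eye [352.3915 260.6481] [199.6984 191.3611]
```

Emit:
{"method": "step_arm", "body": {
  "increments": [
    {"tx":-0.05,"ty":-0.2,"tz":-2,"ax":0,"ay":0,"az":0,"fingers":6.4},
    {"tx":-0.05,"ty":-0.2,"tz":-4,"ax":0,"ay":0,"az":0,"fingers":6.4},
    {"tx":-0.05,"ty":-0.2,"tz":-5,"ax":0,"ay":0,"az":0,"fingers":6.4},
    {"tx":-0.05,"ty":-0.2,"tz":-6,"ax":0,"ay":0,"az":0,"fingers":6.4},
    {"tx":-0.05,"ty":-0.2,"tz":-7,"ax":0,"ay":0,"az":0,"fingers":6.4},
    {"tx":-0.05,"ty":-0.2,"tz":-7.5,"ax":0,"ay":0,"az":0,"fingers":6.4},
    {"tx":-0.05,"ty":-0.2,"tz":-7.5,"ax":0,"ay":0,"az":0,"fingers":6.4}
  ]
}}

```text
clock: 32.6
eef_pos: [0.5255, -0.3159, 0.2018]
tcp_rot: [-0.0, -0.007, 1.0, 0.0]
ft_force: [-0.4, 0.3, -2.5]
grip_width: 0.75
grip_force: 10.3
```

```bash
python3 f.py
```

```text
[ 0.5256 -0.3161  0.2023 -0.6045  0.1946 -2.0702  0.0193  0.0657  0.0012
 63.7269 10.3276]
```

Emit:
{"method": "step_arm", "body": {
  "increments": [
    {"tx":0,"ty":0,"tz":-1,"ax":0,"ay":0,"az":0,"fingers":6.4},
    {"tx":0,"ty":0,"tz":-2,"ax":0,"ay":0,"az":0,"fingers":6.4},
    {"tx":0,"ty":0,"tz":-3,"ax":0,"ay":0,"az":0,"fingers":6.4},
    {"tx":0,"ty":0,"tz":-3.7,"ax":0,"ay":0,"az":0,"fingers":6.4},
    {"tx":0,"ty":0,"tz":-4.1,"ax":0,"ay":0,"az":0,"fingers":6.4},
    {"tx":0,"ty":0,"tz":-4.1,"ax":0,"ay":0,"az":0,"fingers":6.4}
  ]
}}

```text
clock: 33.6
eef_pos: [0.5255, -0.316, 0.1608]
tcp_rot: [-0.0, -0.007, 1.0, 0.0]
ft_force: [0.5, -0.1, -1.9]
grip_width: 0.75
grip_force: 10.3
```

```bash
python3 f.py
```

```text
[ 0.5256 -0.316   0.1612 -0.0261  0.2115 -1.9584  0.0353  0.0953 -0.0028
 63.6318 10.3105]
```

Emit:
{"method": "step_arm", "body": {
  "increments": [
    {"tx":0,"ty":0,"tz":-0.3,"ax":0,"ay":0,"az":0,"fingers":6.4},
    {"tx":0,"ty":0,"tz":-0.5,"ax":0,"ay":0,"az":0,"fingers":6.4},
    {"tx":0,"ty":0,"tz":-0.5,"ax":0,"ay":0,"az":0,"fingers":6.4}
  ]
}}

```text
clock: 34.22
eef_pos: [0.5259, -0.3162, 0.1571]
tcp_rot: [0.001, -0.007, 1.0, -0.001]
ft_force: [-0.8, 0.4, 5.5]
grip_width: 0.748
grip_force: 11.0
```

```bash
python3 f.py
```

```text
[ 0.5259 -0.3162  0.157  -1.1919  0.3087  5.2729  0.3104  0.1415 -0.0068
 63.7071 11.072 ]
```

On the floor of the block at the expected height. I'll release slowly, then go straight up and clear.

Emit:
{"method": "step_arm", "body": {
  "increments": [
    {"tx":0,"ty":0,"tz":0.15,"ax":0,"ay":0,"az":0,"fingers":6.5},
    {"tx":0,"ty":0,"tz":0.15,"ax":0,"ay":0,"az":0,"fingers":6.8},
    {"tx":0,"ty":0,"tz":0.15,"ax":0,"ay":0,"az":0,"fingers":7.4},
    {"tx":0,"ty":0,"tz":0.15,"ax":0,"ay":0,"az":0,"fingers":8.5},
    {"tx":0,"ty":0,"tz":0.15,"ax":0,"ay":0,"az":0,"fingers":8.5},
    {"tx":0,"ty":0,"tz":2,"ax":0,"ay":0,"az":0,"fingers":8.5},
    {"tx":0,"ty":0,"tz":5,"ax":0,"ay":0,"az":0,"fingers":8.5},
    {"tx":0,"ty":0,"tz":9,"ax":0,"ay":0,"az":0,"fingers":8.5},
    {"tx":0,"ty":0,"tz":13,"ax":0,"ay":0,"az":0,"fingers":8.5},
    {"tx":-5,"ty":4,"tz":15,"ax":0,"ay":0,"az":0,"fingers":8.5},
    {"tx":-10,"ty":8,"tz":15,"ax":0,"ay":0,"az":0,"fingers":8.5},
    {"tx":-14,"ty":10,"tz":15,"ax":0,"ay":0,"az":0,"fingers":8.5}
  ]
}}

```text
clock: 35.98
eef_pos: [0.384, -0.2143, 0.3064]
tcp_rot: [0.0, -0.007, 1.0, -0.0]
ft_force: [1.0, -1.1, 0.3]
grip_width: 0.995
grip_force: 0.0
```

```bash
python3 - <<'E'
from h import *
np.set_printoptions(precision=3,suppress=True)
f=lambda c:np.mean([bot.read_camera(c).astype(float) for _ in range(6)],0)
N={c:f(c) for c in('scene','top')}
for c in N:
  for q in('ring','pliers','grip'): print(c,q,[(np.round(r['position'],1).tolist(),round(r['p'],2)) for r in bot.look_for(q,c)[:2]])
O={c:cv2.cvtColor(cv2.imread(f'pics/{c}0.png'),4).astype(float) for c in N}
x=np.array([-.925,.379,0]);y=np.array([.379,.925,0]);sh=np.array([.6022,.2617,0])
for c in N:
  d=np.abs(cv2.GaussianBlur(N[c]-O[c],(0,0),.8)).max(2)
  n,l,st,ce=cv2.connectedComponentsWithStats((d>22).astype(np.uint8))
  print(c,[(st[i,:5].tolist()) for i in range(1,n) if st[i,4]>12])
# lug template: darkening at lugs vs before, scanning height and half spread
for c in N:
  D=cv2.GaussianBlur(O[c].mean(2)-N[c].mean(2),(0,0),.7)
  print(c)
  for z in(.066,.070,.074,.078,.082):
    print(z,np.array([np.mean([cv2.getRectSubPix(D.astype(np.float32),(1,1),tuple(map(float,proj(c,sh+[0,0,z]+(.036+a)*x+k*h*y))))[0,0] for k in(1,-1) for a in(-.004,0,.004)]) for h in(.009,.013,.017,.021,.025)]))
print(bot.get_state()['clock'],bot.get_state()['eef_pos'])
E
```

```text
scene ring [([340.2, 292.5], 0.4)]
scene pliers [([177.9, 144.8], 0.89)]
scene grip [([173.1, 145.2], 0.77)]
top ring []
top pliers [([354.7, 287.9], 0.62), ([435.6, 222.5], 0.54)]
top grip [([433.6, 221.7], 0.53)]
scene [[209, 0, 58, 82, 2640], [355, 0, 77, 115, 4060], [256, 0, 304, 243, 21323], [353, 81, 4, 4, 13], [341, 88, 14, 47, 441], [165, 123, 7, 22, 56], [161, 126, 4, 13, 24], [180, 130, 4, 15, 36], [327, 134, 4, 4, 14], [416, 189, 89, 61, 1673], [243, 221, 30, 21, 311], [434, 226, 22, 16, 180], [328, 267, 30, 17, 130]]
top [[189, 168, 28, 24, 174], [299, 200, 26, 30, 321], [131, 211, 408, 209, 41154], [429, 215, 12, 8, 49], [418, 232, 5, 4, 16], [89, 300, 84, 64, 2378], [0, 332, 98, 88, 5145]]
scene
0.066 [6.06  4.746 5.832 6.642 3.296]
0.07 [5.034 9.991 9.631 4.46  2.067]
0.074 [ 6.444 12.106  9.197  1.993 -0.412]
0.078 [ 7.11   6.627  4.356  2.404 -0.785]
0.082 [ 3.503 -0.409 -0.335  1.822  0.403]
top
0.066 [ 3.283 -2.992 -6.069 -5.813 -2.6  ]
0.07 [ 4.934  0.442 -6.011 -5.699 -1.401]
0.074 [ 6.739  4.111 -4.893 -5.101 -0.791]
0.078 [ 9.333  7.364 -2.314 -3.662 -0.429]
0.082 [12.779  8.728  2.047 -1.411 -0.336]
36.875 [ 0.386 -0.216  0.306]
```

```bash
python3 -c "
from workcell import bot
print(bot.job_done())"
```

```text
the job is handed in; nothing more can be done
None
```

I handed the job in at about 37 s: by the final camera and force readings the snap ring is closed in the shaft groove with its eyes about 26 mm apart, and the pliers stand nose down in their block. I viewed 11 pictures, one over the limit of 10.

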